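Put the macaron tower together

TASK

Build the macaron display tower where its white foot stands: put the large navy tray on the foot first, then the middle-sized teal tray, then the small yellow tray, and last the coral finial. Pick each piece up by its hub or knob and lower it gently over the spigot below until it sits level on the shoulder, without pressing it down or dropping it; take them one at a time. Leave the foot where it is, and do not disturb the jar of colouring, the ring cutter or the piping nozzle.

Things in the scene. Friction and masses are not known exactly. Their poses are not given: they have to be found in the camera images.
- foot: White weighted foot of the tower, 0.9 kg, loose on the table: a disc 130 mm wide that rises to a neck 42 mm wide. Origin: centre of its underside, z up. Flat shoulder 36 mm above the origin; above it a spigot tapering from 26 to 14 mm wide, top at 52 mm. The first tray goes over the spigot and rests on the shoulder.
- large_tier: Navy round tray, 170 mm wide, 0.24 kg. Origin: centre of flat underside, z up. Tray 5 mm thick, lip to 10 mm. Central hub 42 mm wide, straight from z 20 to 54 mm (grip there); flat shoulder at 55, then spigot tapering 26 to 14 mm wide, top at 71. Hollow below: tapered socket 32 mm wide at the mouth, 18 deep; drops loosely (3 mm play) over the spigot below until the underside lies on its shoulder.
- middle_tier: Teal round tray, 135 mm wide, 0.17 kg. Origin: centre of flat underside, z up. Tray 5 mm thick, lip to 10 mm. Central hub 42 mm wide, straight from z 20 to 54 mm (grip there); flat shoulder at 55, then spigot tapering 26 to 14 mm wide, top at 71. Hollow below: tapered socket 32 mm wide at the mouth, 18 deep; drops loosely (3 mm play) over the spigot below until the underside lies on its shoulder.
- small_tier: Yellow round tray, 100 mm wide, 0.12 kg. Origin: centre of flat underside, z up. Tray 5 mm thick, lip to 10 mm. Central hub 42 mm wide, straight from z 20 to 54 mm (grip there); flat shoulder at 55, then spigot tapering 26 to 14 mm wide, top at 71. Hollow below: tapered socket 32 mm wide at the mouth, 18 deep; drops loosely (3 mm play) over the spigot below until the underside lies on its shoulder.
- finial: Coral-red round finial, 60 mm high, 0.07 kg. Origin: centre of its underside, z up. Skirt 62 mm wide, 5 mm thick, narrowing to a waist 24 mm wide at z 29 mm; above it a knob 32 mm wide, straight from z 33 to 52 (grip there). Below, the same socket as the trays (32 mm mouth, 18 deep); drops loosely over a spigot until the underside lies on the shoulder.
- colour_jar: Bystander: small blue jar of food colouring with a white cap, 48 mm in diameter, 65 mm high. Origin: centre of its underside. Leave alone.
- ring_cutter: Bystander: plain metal ring cutter standing on the table, 64 mm in diameter, 45 mm high. Origin: centre of its underside. Leave alone.
- nozzle: Bystander: plain steel piping nozzle standing point up, a cone 30 mm wide at its foot and 52 mm high. Origin: centre of its underside. Leave alone.
Mind the look-alikes: they are no part of the job. There is more than one size of the small_tier; the job needs the largest. Of the things that look like the finial, the smallest one is meant.

How it is judged:
On the way, in this order (a step that is already met when the one before it is completed fails the run):
1. The large navy tray sits level on the shoulder of the foot and is let go (horizontal distance between large_tier and foot below 0.006 m and z of large_tier in the frame of foot between 0.033 and 0.039 m and angle between large_tier's own z axis and vertical below 0.05 rad and contact force between the fingers and large_tier below 0.3 N), for 0.2 s.
2. The middle teal tray sits level on the shoulder of the large tier and is let go (horizontal distance between middle_tier and large_tier below 0.006 m and z of middle_tier in the frame of large_tier between 0.052 and 0.058 m and angle between middle_tier's own z axis and vertical below 0.05 rad and contact force between the fingers and middle_tier below 0.3 N), for 0.2 s.
3. The small yellow tray sits level on the shoulder of the middle tier and is let go (horizontal distance between small_tier and middle_tier below 0.006 m and z of small_tier in the frame of middle_tier between 0.052 and 0.058 m and angle between small_tier's own z axis and vertical below 0.05 rad and contact force between the fingers and small_tier below 0.3 N), for 0.2 s.
4. The coral finial sits level on the shoulder of the small tier and is let go (horizontal distance between finial and small_tier below 0.006 m and z of finial in the frame of small_tier between 0.052 and 0.058 m and angle between finial's own z axis and vertical below 0.05 rad and contact force between the fingers and finial below 0.3 N), for 0.2 s.
At the end, for the whole second after the job is handed in: From the foot up: navy, teal and yellow trays and the coral finial, each centred on the piece below within 6 mm, seated on its shoulder within 3 mm of height, level within 0.05 rad; foot level; all at rest and let go (horizontal distance between large_tier and foot below 0.006 m and z of large_tier in the frame of foot between 0.033 and 0.039 m and angle between each of large_tier, middle_tier, small_tier, finial, foot's own z axis and vertical below 0.05 rad and horizontal distance between middle_tier and large_tier below 0.006 m and z of middle_tier in the frame of large_tier between 0.052 and 0.058 m and horizontal distance between small_tier and middle_tier below 0.006 m and z of small_tier in the frame of middle_tier between 0.052 and 0.058 m and horizontal distance between finial and small_tier below 0.006 m and z of finial in the frame of small_tier between 0.052 and 0.058 m and linear speed of each of large_tier, middle_tier, small_tier, finial below 0.02 m/s); the robot touches nothing.
It fails at once if A piece is pressed or dropped hard on the one below (more than 45 N) (contact force between large_tier and foot above 45 N or contact force between middle_tier and large_tier above 45 N or contact force between small_tier and middle_tier above 45 N or contact force between finial and small_tier above 45 N).
It fails at once if A piece is let go in the air more than 15 mm above its seat ((horizontal distance between large_tier and foot below 0.04 m and z of large_tier in the frame of foot above 0.051 m and contact force between large_tier and anything else below 0.01 N) or (horizontal distance between middle_tier and large_tier below 0.04 m and z of middle_tier in the frame of large_tier above 0.07 m and contact force between middle_tier and anything else below 0.01 N) or (horizontal distance between small_tier and middle_tier below 0.04 m and z of small_tier in the frame of middle_tier above 0.07 m and contact force between small_tier and anything else below 0.01 N) or (horizontal distance between finial and small_tier below 0.04 m and z of finial in the frame of small_tier above 0.07 m and contact force between finial and anything else below 0.01 N)).
It fails at once if The foot is shifted more than 30 mm (distance of foot from where it was at the start of the episode above 0.03 m).
It fails at once if The jar, the ring cutter or the piping nozzle is disturbed (moved more than 15 mm) (distance of any of colour_jar, ring_cutter, nozzle from where it was at the start of the episode above 0.015 m).
It also fails if it takes over 106 s, if anything falls off the work surface, if the arm or the gripper's body presses on something with over 40 N, if the wrist force passes 120 N, or if a joint passes its speed limit or range.

ROBOT

A 7-joint arm with a two-finger parallel gripper is mounted at the origin on the work surface. World frame = base frame: x ahead of the robot, y to its left, z up, the work surface at z = 0. Lengths are in m, angles in rad, forces in N, time in s.
With the tool pointing down it reaches from about 0.425 to 0.925 m from the base axis. Payload 6.8 kg.
Tool frame: the origin (TCP) lies at the very end of the fingers, on their centre line; the grasp point (between the pads) lies 19 mm behind it (r.tcp_to_grasp is the distance from the TCP to the grasp point, in m); z points along the fingers, y is the line along which they close (so a half turn about z gives the same grasp; the last joint's range is limited). The gripper opens to 85 mm and grips with 20 to 120 N. Pads are 22 mm wide; open, the fingers measure 114 mm over their backs; the gripper's body (76 mm by 85 mm) begins 54 mm behind the grasp point. The pads swing forward as they close: fully open they stand 13 mm farther back than shut.
Start: joints at [-1.333, 0.477, 0.022, 1.555, -0.011, 1.109, -0.083], TCP at [0.229, 0.635, 0.231] pointing down, gripper open.
Joint ranges: [-2.96, 2.96], [-0.34, 2.1], [-1.41, 1.46], [0.24, 2.44], [-1.37, 4.51], [0.17, 1.92], [-2.96, 2.96]. Speed limits (rad/s): [2.39, 2.39, 3.14, 3.14, 3.14, 3.14, 3.14].

INTERFACE

Orientations are given as a rotation vector (axis times angle).
In Python, from bench import r gives the robot as it stands.
- The arm moves only by the tool step_arm, never from a script. Its argument "moves" is a list of rows, each a list of 7 numbers: the shift along the tool's x, y, z in mm, then the turn, a rotation vector about the tool's x, y, z in rad, then the finger opening in mm, from 0 to 85.4. A call has 1 to 8 rows; each row is the pose to reach, as a shift and turn from the pose commanded when the call began, along the tool's axes at that moment; what a row does not reach only later rows make up. A row lasts 1/10 s, in which the tool goes at most 50 mm and 8.59 degrees, less where a joint would pass 70% of its speed; a pose out of reach is approached as far as the arm can. A call with a gripper value outside its range is refused whole. The fingers move at their own pace and stop on an object; "grip_force" is the grip in N (left out, the last holds). Time passes only in rows, so rows that repeat a pose let the fingers close. It gives the time, the measured TCP pose, the force, the opening and the grip force at its end, in the units of the state.
- r.get_obs(): the state, without advancing time (a new reading comes with each control period).
- r.grab_frame(name): name is "scene" or "top" or "wrist"; returns a dict with "image" (384x512x3 uint8, red, green, blue), "depth" (384x512 float32, m along the optical axis (not along the pixel's ray), 0 where there is no reading), "mtx" (3x3 intrinsics, pixels), "rvec" (rotation vector, rad) and "tvec" (3), from world to camera coordinates, as OpenCV has them. Camera axes: x right, y down, z forward; pixel columns grow to the right and rows downward; lengths in m; the calibration is good to about 2 mm. The wrist camera is an equidistant fisheye: a pixel r from the principal point sees the ray r / f radians off the axis. A picture is of the moment at which its call begins.
- r.hand_in(): hands the job in; it is judged then, once.
The state is a dict: "clock": time; "joints": joint angles; "qvel": joint speeds; "tau": joint torques, N m; "tcp_pos": TCP position; "orientation": TCP orientation; "contact_force": force on the tool from outside, world axes, zero at the start; "moment": the same for the moment, N m; "grip_width": finger opening in m; "gripper_force": force on a finger pad.
Only numpy, scipy, OpenCV 4.12 (cv2) and the standard library are available. Lean on these libraries where they do the work, as an engineer would, in place of code of your own. Each camera call takes 0.05 s, during which the arm holds its last target. There are 200 camera calls.

## Working session

There is one attempt and no reset: what is moved stays moved. The work goes in short steps, Python scripts to look and compute and a tool call to move; the robot and the scene stay as the last step left them, time stands still between calls to the robot, and variables do not carry over. Pictures are saved under pics/ and viewed, at most 14 in all, crops included, and the job is handed in when it is done.

Besides the shell and the picture viewer there is one more tool, called after "Emit:" as a command line: name --pt "numbers of a row" for each row, then --argument value for the rest. step_arm: Moves the arm, as the interface text tells. Its arguments: {"type":"object","properties":{"moves":{"type":"array","items":{"type":"array","items":{"type":"number"}}},"grip_force":{"type":"number"}},"required":["moves"]}

```bash
ls; mkdir -p pics
python3 - <<'E'
from bench import r
import cv2,numpy as np,pickle
F={}
for n in("top","scene"):
    f=r.grab_frame(n);F[n]=f;cv2.imwrite(f"pics/{n}0.png",cv2.resize(f["image"][:,:,::-1],(768,576)))
    print(n,f["mtx"].tolist(),f["rvec"],f["tvec"])
pickle.dump(F,open("f0.pkl","wb"))
o=r.get_obs();print(o, r.tcp_to_grasp)
E
```

```text
pics
top [[440.6487521375605, 0.0, 253.01066791935528], [0.0, 440.6487521375605, 200.04691083853356], [0.0, 0.0, 1.0]] [ 2.16212643 -2.12500162  0.20793338] [-0.02193719  0.49684285  1.22182612]
scene [[383.08077883437045, 0.0, 253.81669862559454], [0.0, 383.08077883437045, 188.9431902295275], [0.0, 0.0, 1.0]] [ 1.4440632   2.16632397 -0.83282563] [ 0.18540172 -0.30613188  1.34550384]
{'clock': 0.1, 'joints': array([-1.33308168,  0.47773297,  0.02229445,  1.55632966, -0.01150924,
        1.10928717, -0.08311185]), 'qvel': array([-3.79790375e-05,  7.20262998e-04, -6.21477196e-04, -2.54811483e-03,
        6.75704876e-04, -1.58032343e-03, -6.12229822e-04]), 'tau': array([ 3.72338196e-03, -5.97754276e+01,  1.61327966e+00, -2.81953400e+01,
        1.28179468e-02,  5.12413419e-03,  1.52136437e-08]), 'tcp_pos': array([0.22860191, 0.63455706, 0.23042126]), 'orientation': array([-5.40395436e-01, -3.09456907e+00,  2.54241394e-03]), 'contact_force': array([-0.19163797, -1.33596713, -0.07290975]), 'moment': array([-0.0159493 ,  0.00777986, -0.02096637]), 'gripper_force': 0.0, 'grip_width': 0.0850909616166141} 0.0187
```

View pics/top0.png

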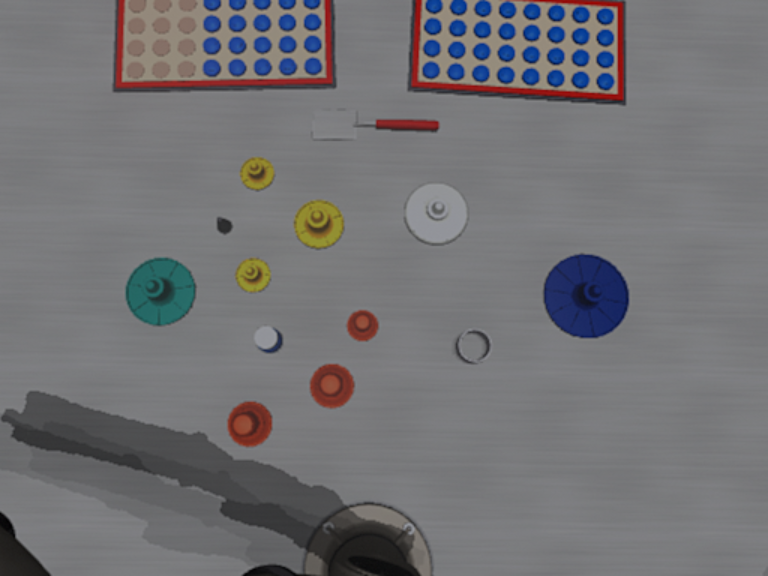

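View pics/scene0.png

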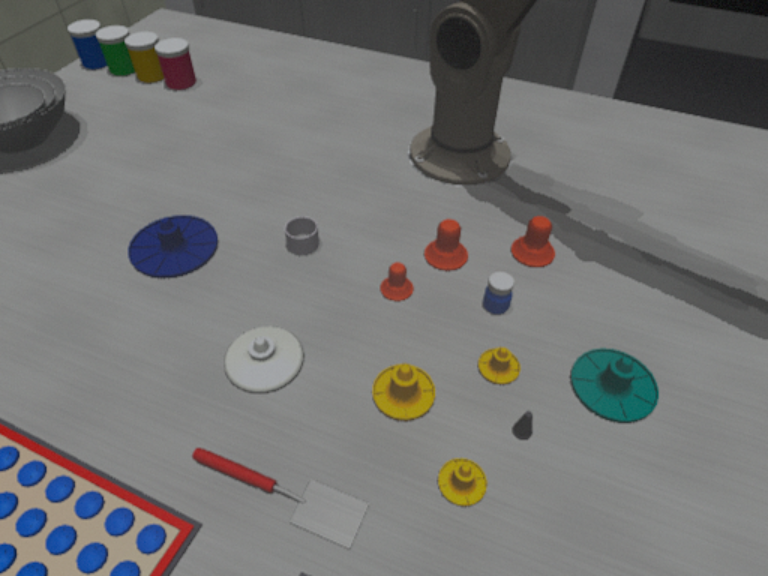

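The top view (768x576 px) shows:
- **Yellow trays:** (319,224) is the largest. (257,173) and (253,274) are smaller.
- **Coral finials:** (362,325) is the smallest. (332,385) and (250,423) are larger.
- **Other pieces:** foot (436,213), navy tray (586,296), teal tray (161,291).
- **Bystanders:** jar (267,339), ring cutter (473,346), nozzle (224,225).

I'll use yellow (319,224) and coral (362,325), and check both choices with measurements and one crop.

```bash
cat > h.py <<'E'
import cv2,numpy as np
from scipy.spatial.transform import Rotation as R
from scipy.optimize import least_squares
def cloud(f):
    d=f["depth"];v,u=np.indices(d.shape);K=f["mtx"]
    p=np.stack([(u-K[0,2])/K[0,0]*d,(v-K[1,2])/K[1,1]*d,d],-1)
    return (p-f["tvec"])@cv2.Rodrigues(f["rvec"])[0]
def plane(f,uv,z):
    K=f["mtx"];M=cv2.Rodrigues(f["rvec"])[0];c=-M.T@f["tvec"]
    uv=np.asarray(uv,float).reshape(-1,2)
    d=np.c_[(uv[:,0]-K[0,2])/K[0,0],(uv[:,1]-K[1,2])/K[1,1],np.ones(len(uv))]@M
    return (c+d*((z-c[2])/d[:,2])[:,None])[:,:2]
E
cat > m.py <<'E'
import pickle
from h import *
F=pickle.load(open("f0.pkl","rb"));f=F["top"];P=cloud(f)
hsv=cv2.cvtColor(f["image"],cv2.COLOR_RGB2HSV)
for n,(u,v),zr in(("foot",(436,213),0.008),("navy",(586,296),.01),("teal",(161,291),.01),("yelA",(319,224),.01),("yelB",(257,173),.01),("yelC",(253,274),.01),
  ("finA",(362,325),.005),("finB",(332,385),.005),("finC",(250,423),.005),("jar",(267,339),.065),("ring",(473,346),.045),("noz",(224,225),0)):
    u=int(u/1.5);v=int(v/1.5);w=36
    s=np.s_[max(0,v-w):v+w,max(0,u-w):u+w]
    I=f["image"][s].astype(int)
    m=(hsv[s][...,1]>110) if n not in("foot","jar","ring","noz") else (P[s][...,2]>0.006)
    k,L,st,ce=cv2.connectedComponentsWithStats(m.astype(np.uint8))
    l=1+np.argmin(np.hypot(*(ce[1:]-[u-s[1].start,v-s[0].start]).T)+1000*(st[1:,4]<15))
    mm=(L==l).astype(np.uint8)
    c=max(cv2.findContours(mm,cv2.RETR_EXTERNAL,cv2.CHAIN_APPROX_NONE)[0],key=len).reshape(-1,2)+[s[1].start,s[0].start]
    q=plane(f,c,zr).astype(np.float32)
    fit=least_squares(lambda a:np.hypot(*(q-a[:2]).T)-a[2],[*q.mean(0),.05],loss="soft_l1",f_scale=.001).x
    Z=P[s][mm>0];zt=np.percentile(Z[:,2],99.5);t=Z[Z[:,2]>zt-.004,:2].mean(0)
    print(n,"rim c",fit[:2].round(4),"diam",round(2*fit[2]*1000,1),"top z",zt.round(3),"top c",t.round(4))
E
python3 m.py
python3 - <<'E'
import cv2
a=cv2.imread("pics/top0.png")[130:460,120:400];cv2.imwrite("pics/crop1.png",cv2.resize(a,None,fx=1.8,fy=1.8))
from h import *
E
```

```text
foot rim c [ 0.6837 -0.1264] diam 124.7 top z 0.055 top c [ 0.559  -0.0821]
navy rim c [ 0.5206 -0.4224] diam 165.0 top z 0.073 top c [ 0.4708 -0.3323]
teal rim c [0.5131 0.4149] diam 130.1 top z 0.074 top c [0.4433 0.2926]
yelA rim c [0.6557 0.1108] diam 95.4 top z 0.073 top c [0.5913 0.0933]
yelB rim c [0.7591 0.2384] diam 64.8 top z 0.05 top c [0.7586 0.2365]
yelC rim c [0.5492 0.2366] diam 64.3 top z 0.108 top c [0.2835 0.0149]
finA rim c [0.4538 0.0194] diam 56.7 top z 0.063 top c [0.4425 0.0179]
finB rim c [0.3357 0.0762] diam 80.6 top z 1.288 top c [0.2835 0.0149]
finC rim c [0.2611 0.2301] diam 80.9 top z 0.087 top c [0.2622 0.1912]
jar rim c [0.4152 0.1917] diam 48.8 top z 0.911 top c [0.2835 0.0149]
ring rim c [ 0.4115 -0.193 ] diam 64.3 top z 0.25 top c [0.2835 0.0149]
noz rim c [0.6508 0.3009] diam 26.4 top z 0.056 top c [0.6466 0.2956]
```

View pics/crop1.png

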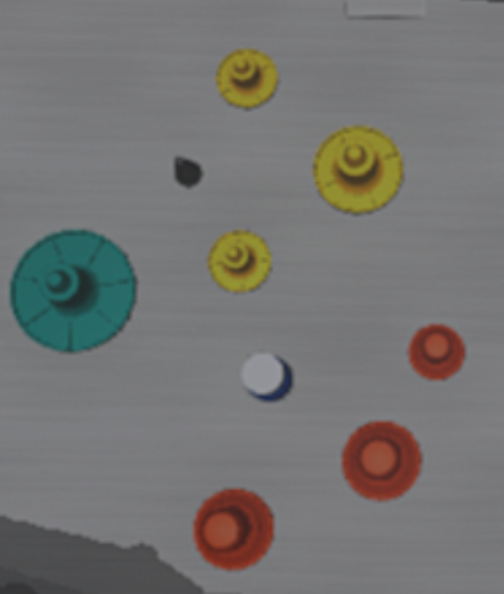

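The crop confirms the choices. The upper-right yellow tray (crop 358,170) measures about 100 mm, the other two about 65 mm. The right coral finial (crop 437,352) measures about 60 mm, the other two about 82 mm. Next I'll plan the reach to the navy tray.

```bash
cat > go.py <<'E'
import sys
from bench import r
from h import *
o=r.get_obs();M=R.from_rotvec(o["orientation"]).as_matrix()
print("t",round(o["clock"],2),"tcp",o["tcp_pos"].round(4),"zax",M[:,2].round(4),"q",o["joints"].round(2),"F",o["contact_force"].round(1),"w",round(o["grip_width"],4))
for a in sys.argv[1:]:
    t=np.array(eval(a));print(t,((t-o["tcp_pos"])@M*1000).round(1))
E
python3 go.py "(.4,.5,.23)" "(.6,.1,.23)" "(.6,-.25,.23)" "(.521,-.422,.23)"
python3 -c "
from h import *
print(R.from_rotvec([-.5404,-3.0946,.0025]).as_matrix().round(3))"
```

```text
t 0.1 tcp [0.2286 0.6346 0.2304] zax [-5.0e-04 -1.6e-03 -1.0e+00] q [-1.33  0.48  0.02  1.56 -0.01  1.11 -0.08] F [-0.2 -1.3 -0.1] w 0.0851
[0.4  0.5  0.23] [-206.9  -68.5    0.6]
[0.6  0.1  0.23] [-530.6 -377.     1.1]
[ 0.6  -0.25  0.23] [-649.2 -706.3    1.6]
[ 0.521 -0.422  0.23 ] [-633.2 -894.9    1.9]
[[-0.941  0.339 -0.   ]
 [ 0.339  0.941 -0.002]
 [-0.    -0.002 -1.   ]]
```

Emit:
step_arm --pt "-45 -15 0 0 0 0 85" --pt "-90 -30 0 0 0 0 85" --pt "-135 -45 0 0 0 0 85" --pt "-180 -60 0 0 0 0 85" --pt "-212 -90 0 0 0 0 85" --pt "-240 -125 0 0 0 0 85" --pt "-272 -160 0 0 0 0 85" --pt "-304 -195 0 0 0 0 85"

```text
clock: 0.9
tcp_pos: [0.4489, 0.3466, 0.2309]
orientation: [-0.54, -3.094, 0.001]
contact_force: [1.1, -0.6, 0.6]
grip_width: 0.0848
gripper_force: 0.0
```

Emit:
step_arm --pt "-35 -30 0 0 0 0 85" --pt "-70 -60 0 0 0 0 85" --pt "-105 -90 0 0 0 0 85" --pt "-140 -120 0 0 0 0 85" --pt "-175 -150 0 0 0 0 85" --pt "-205 -180 0 0 0 0 85" --pt "-226 -220 0 0 0 0 85" --pt "-243 -260 0 0 0 0 85"

```text
clock: 1.7
tcp_pos: [0.5895, 0.0196, 0.2309]
orientation: [-0.541, -3.094, 0.001]
contact_force: [1.1, 0.0, 0.0]
grip_width: 0.085
gripper_force: 0.0
```

Emit:
step_arm --pt "-16 -45 0 0 0 0 85" --pt "-33 -90 0 0 0 0 85" --pt "-50 -135 0 0 0 0 85" --pt "-66 -180 0 0 0 0 85" --pt "-80 -225 0 0 0 0 85" --pt "-86 -270 0 0 0 0 85" --pt "-86 -315 0 0 0 0 85" --pt "-86 -360 0 0 0 0 85"

```text
clock: 2.5
tcp_pos: [0.5472, -0.3477, 0.2308]
orientation: [-0.54, -3.094, -0.0]
contact_force: [0.4, 0.0, 1.0]
grip_width: 0.0849
gripper_force: 0.0
```

```bash
python3 go.py "(.521,-.422,.23)"
```

```text
t 2.5 tcp [ 0.5472 -0.3477  0.2308] zax [-8.e-04  4.e-04 -1.e+00] q [ 0.2   0.45  0.38  1.64 -0.18  1.08  1.85] F [0.4 0.  1. ] w 0.0849
[ 0.521 -0.422  0.23 ] [ -0.5 -78.7   0.7]
```

Emit:
step_arm --pt "0 -40 10 0 0 0 85" --pt "0 -79 30 0 0 0 85" --pt "0 -79 60 0 0 0 85" --pt "0 -79 70 0 0 0 85" --pt "0 -79 70 0 0 0 85"

```text
clock: 3.0
tcp_pos: [0.5209, -0.4186, 0.1592]
orientation: [-0.538, -3.091, -0.004]
contact_force: [0.1, 0.1, -0.0]
grip_width: 0.0853
gripper_force: 0.0
```

Run:
```python
from bench import r
import cv2,pickle
from h import *
f=r.grab_frame("wrist");cv2.imwrite("pics/w1.png",f["image"][:,:,::-1]);pickle.dump(f,open("w1.pkl","wb"))
o=r.get_obs();M=cv2.Rodrigues(f["rvec"])[0];T=R.from_rotvec(o["orientation"]).as_matrix()
print(f["mtx"],"cam pos in tool",T.T@(-M.T@f["tvec"]-o["tcp_pos"]),"axes cam in tool",(M@T).round(3),o["tcp_pos"])
```

```text
[[297.31863964   0.         259.80295774]
 [  0.         297.31863964 186.39381524]
 [  0.           0.           1.        ]] cam pos in tool [ 0.07962452  0.00157758 -0.14078526] axes cam in tool [[-0.001  1.    -0.001]
 [-0.952 -0.001 -0.306]
 [-0.306  0.     0.952]] [ 0.52197064 -0.41896518  0.16083283]
```

View pics/w1.png

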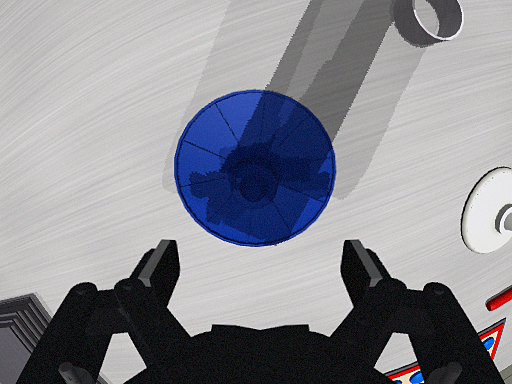

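The tray rim is centred at about (255,168) and its spigot at (256,184). I'll fit the rim for a precise centre.

```bash
cat >> h.py <<'E'
def fplane(f,uv,z):
    M=cv2.Rodrigues(f["rvec"])[0];c=-M.T@f["tvec"]
    n=cv2.fisheye.undistortPoints(np.asarray(uv,float).reshape(-1,1,2),f["mtx"],np.zeros(4)).reshape(-1,2)
    d=np.c_[n,np.ones(len(n))]@M
    return (c+d*((z-c[2])/d[:,2])[:,None])[:,:2]
def rim(f,px,lo,hi,z):
    "centre, diameter of the coloured blob nearest pixel px, outer edge at height z"
    m=cv2.inRange(cv2.cvtColor(f["image"],cv2.COLOR_RGB2HSV),lo,hi)
    m=cv2.morphologyEx(m,cv2.MORPH_CLOSE,np.ones((7,7)))
    k,L,st,ce=cv2.connectedComponentsWithStats(m)
    l=1+np.argmin(np.hypot(*(ce[1:]-px).T)+1e3*(st[1:,4]<300))
    c=max(cv2.findContours((L==l).astype(np.uint8),cv2.RETR_EXTERNAL,cv2.CHAIN_APPROX_NONE)[0],key=len).reshape(-1,2)
    q=fplane(f,c,z)
    a=least_squares(lambda a:np.hypot(*(q-a[:2]).T)-a[2],[*q.mean(0),.05],loss="soft_l1",f_scale=.001).x
    return a[:2].round(4),round(2000*a[2],1)
E
python3 - <<'E'
import pickle
from h import *
f=pickle.load(open("w1.pkl","rb"))
print(rim(f,(255,168),(100,120,20),(135,255,255),.008), fplane(f,[(256,184)],.071))
E
python3 go.py "(.521,-.422,.0175)"
```

```text
(array([ 0.5211, -0.4229]), np.float64(168.3)) [[ 0.51441795 -0.41764846]]
t 3.05 tcp [ 0.522  -0.419   0.1608] zax [-9.0e-04  1.6e-03 -1.0e+00] q [ 0.33  0.56  0.36  1.65 -0.23  0.98  2.  ] F [ 0.2 -0.3  0.7] w 0.0851
[ 0.521  -0.422   0.0175] [ -0.3  -3.4 143.3]
```

Emit:
step_arm --pt "0 0 45 0 0 0 85" --pt "0 0 85 0 0 0 85" --pt "0 0 115 0 0 0 85" --pt "0 0 133 0 0 0 85" --pt "0 0 143 0 0 0 85" --pt "0 0 143 0 0 0 85" --pt "0 0 143 0 0 0 85" --pt "0 0 143 0 0 0 85"

```text
clock: 3.85
tcp_pos: [0.5223, -0.4214, 0.0201]
orientation: [0.54, 3.092, -0.002]
contact_force: [0.2, 0.5, 0.2]
grip_width: 0.0854
gripper_force: 0.0
```

Emit:
step_arm --pt "0 0 0 0 0 0 40" --pt "0 0 0 0 0 0 36" --pt "0 0 0 0 0 0 36" --pt "0 0 0 0 0 0 36" --pt "0 0 0 0 0 0 36" --pt "0 0 0 0 0 0 36" --pt "0 0 0 0 0 0 36" --pt "0 0 0 0 0 0 36" --grip_force 40

```text
clock: 4.65
tcp_pos: [0.5215, -0.4211, 0.019]
orientation: [0.541, 3.094, -0.001]
contact_force: [-1.3, 0.1, 6.5]
grip_width: 0.0406
gripper_force: 40.6
```

```bash
python3 go.py "(.684,-.126,.15)" "(.684,-.126,.0715)"
```

```text
t 4.65 tcp [ 0.5215 -0.4211  0.019 ] zax [ 7.e-04 -7.e-04 -1.e+00] q [ 0.38  0.73  0.3   1.72 -0.3   0.73  2.05] F [-1.3  0.1  6.5] w 0.0406
[ 0.684 -0.126  0.15 ] [ -52.9  332.7 -131.1]
[ 0.684  -0.126   0.0715] [-52.9 332.7 -52.6]
```

Emit:
step_arm --pt "0 0 -5 0 0 0 36" --pt "0 0 -20 0 0 0 36" --pt "0 0 -50 0 0 0 36" --pt "0 0 -85 0 0 0 36" --pt "-3 15 -115 0 0 0 36" --pt "-8 50 -130 0 0 0 36" --pt "-15 90 -132 0 0 0 36" --pt "-22 130 -132 0 0 0 36" --grip_force 60

```text
clock: 5.45
tcp_pos: [0.5868, -0.3049, 0.1522]
orientation: [0.542, 3.092, -0.0]
contact_force: [0.9, -0.3, -1.9]
grip_width: 0.04
gripper_force: 60.8
```

Emit:
step_arm --pt "-5 40 0 0 0 0 36" --pt "-10 80 0 0 0 0 36" --pt "-16 120 0 0 0 0 36" --pt "-21 150 0 0 0 0 36" --pt "-21 160 0 0 0 0 36" --pt "-21 160 0 0 0 0 36" --pt "-21 160 0 0 0 0 36"

```text
clock: 6.15
tcp_pos: [0.6591, -0.1641, 0.1506]
orientation: [-0.543, -3.094, 0.002]
contact_force: [0.3, -0.4, -1.8]
grip_width: 0.0402
gripper_force: 60.9
```

```bash
cat > look.py <<'E'
import sys,pickle
from bench import r
from h import *
n=sys.argv[1]
f=r.grab_frame("wrist");cv2.imwrite(f"pics/{n}.png",f["image"][:,:,::-1]);pickle.dump(f,open(n+".pkl","wb"))
E
python3 look.py w2; python3 go.py "(.684,-.126,.15)" "(.684,-.126,.0715)"
```

```text
t 6.2 tcp [ 0.6589 -0.1649  0.1506] zax [-7.0e-04 -1.4e-03 -1.0e+00] q [-0.08  0.58  0.34  1.63 -0.22  0.97  1.56] F [ 0.  -0.2 -1.4] w 0.0399
[ 0.684 -0.126  0.15 ] [-10.3  45.1   0.5]
[ 0.684  -0.126   0.0715] [-10.3  45.2  79. ]
```

View pics/w2.png

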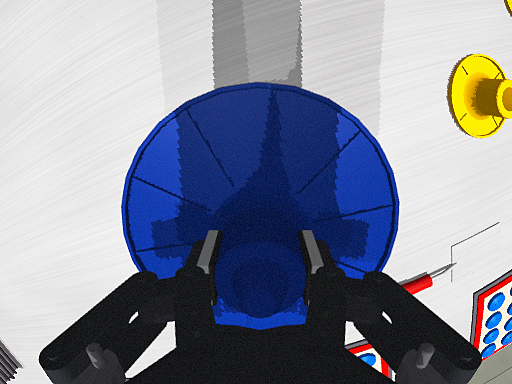

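Run:
```python
import pickle
from h import *
f=pickle.load(open("w2.pkl","rb"))
m=cv2.inRange(cv2.cvtColor(f["image"],cv2.COLOR_RGB2HSV),(100,120,20),(135,255,255))
c=max(cv2.findContours(m,cv2.RETR_EXTERNAL,cv2.CHAIN_APPROX_NONE)[0],key=len).reshape(-1,2);c=c[(c[:,1]<250)]
for z in(.137,.141):
    q=fplane(f,c,z);a=least_squares(lambda a:np.hypot(*(q-a[:2]).T)-a[2],[*q.mean(0),.085],loss="soft_l1",f_scale=.0005).x;print(z,a.round(4),np.median(abs(np.hypot(*(q-a[:2]).T)-a[2])))
g=pickle.load(open("f0.pkl","rb"))["top"];P=cloud(g)
s=np.s_[120:165,265:315];mm=(P[s][...,2]>.046)&(P[s][...,2]<.06);print("foot spigot",np.median(P[s][mm],0),mm.sum(),P[s][mm].mean(0))
```

```text
0.137 [ 0.66   -0.1628  0.0848] 0.0005486856675069318
0.141 [ 0.6581 -0.1621  0.0826] 0.000542884787255074
foot spigot [ 0.6822199  -0.12491137  0.04980615] 27 [ 0.68269351 -0.12590998  0.0506843 ]
```

Emit:
step_arm --pt "-5 22 0 0 0 0 36" --pt "-10 44 0 0 0 0 36" --pt "-10 44 15 0 0 0 36" --pt "-10 44 40 0 0 0 36" --pt "-10 44 60 0 0 0 36" --pt "-10 44 72 0 0 0 36" --pt "-10 44 76 0 0 0 36" --pt "-10 44 76 0 0 0 36"

```text
clock: 7.0
tcp_pos: [0.6839, -0.1254, 0.0741]
orientation: [-0.542, -3.094, 0.001]
contact_force: [0.6, 0.2, -1.4]
grip_width: 0.0404
gripper_force: 61.0
```

```bash
python3 go.py "(.683,-.1265,.0555)"
```

```text
t 7.0 tcp [ 0.6839 -0.1254  0.0741] zax [-7.e-04 -4.e-04 -1.e+00] q [-0.12  0.69  0.31  1.63 -0.26  0.86  1.52] F [ 0.6  0.2 -1.4] w 0.0404
[ 0.683  -0.1265  0.0555] [ 0.5 -1.3 18.6]
```

Emit:
step_arm --pt "0 -1 4 0 0 0 36" --pt "0 -1 8 0 0 0 36" --pt "0 -1 12 0 0 0 36" --pt "0 -1 15 0 0 0 36" --pt "0 -1 17 0 0 0 36" --pt "0 -1 18 0 0 0 36" --pt "0 -1 18 0 0 0 36" --pt "0 -1 18 0 0 0 36"

```text
clock: 7.8
tcp_pos: [0.6841, -0.1253, 0.0564]
orientation: [0.54, 3.095, 0.0]
contact_force: [-0.2, 0.2, -1.3]
grip_width: 0.0401
gripper_force: 61.0
```

Emit:
step_arm --pt "0 0 0.5 0 0 0 36" --pt "0 0 1 0 0 0 36" --pt "0 0 1 0 0 0 36"

```text
clock: 8.1
tcp_pos: [0.684, -0.1253, 0.0553]
orientation: [-0.541, -3.095, -0.0]
contact_force: [-0.4, 0.7, -2.8]
grip_width: 0.0398
gripper_force: 61.0
```

Emit:
step_arm --pt "0 0 0.5 0 0 0 36" --pt "0 0 1 0 0 0 36" --pt "0 0 1 0 0 0 36"

```text
clock: 8.4
tcp_pos: [0.6841, -0.1252, 0.0551]
orientation: [0.541, 3.095, 0.0]
contact_force: [-2.4, 0.8, 5.9]
grip_width: 0.0399
gripper_force: 61.2
```

Emit:
step_arm --pt "0 0 0 0 0 0 50" --pt "0 0 0 0 0 0 65" --pt "0 0 0 0 0 0 80" --pt "0 0 0 0 0 0 85" --pt "0 0 0 0 0 0 85"

```text
clock: 8.9
tcp_pos: [0.6841, -0.1253, 0.0542]
orientation: [0.54, 3.095, -0.0]
contact_force: [-0.4, 0.1, 0.3]
grip_width: 0.0851
gripper_force: 0.0
```

Emit:
step_arm --pt "0 0 -15 0 0 0 85" --pt "0 0 -50 0 0 0 85" --pt "0 0 -95 0 0 0 85" --pt "0 0 -140 0 0 0 85" --pt "0 0 -150 0 0 0 85" --pt "0 0 -150 0 0 0 85"

```text
clock: 9.5
tcp_pos: [0.6855, -0.1258, 0.208]
orientation: [0.54, 3.089, 0.001]
contact_force: [1.3, 0.8, -1.5]
grip_width: 0.0846
gripper_force: 0.0
```

```bash
python3 look.py w3;python3 go.py "(.513,.415,.23)"
python3 - <<'E'
import pickle
from h import *
f=pickle.load(open("w3.pkl","rb"))
for z in (.036+.008,): print(rim(f,(255,168),(100,120,20),(135,255,255),z))
E
```

```text
t 9.55 tcp [ 0.6843 -0.1253  0.2054] zax [ 1.8e-03  1.0e-04 -1.0e+00] q [-0.15  0.55  0.36  1.55 -0.21  1.08  1.48] F [ 0.3  0.6 -1. ] w 0.085
[0.513 0.415 0.23 ] [344.2 450.2 -24.8]
(array([ 0.6849, -0.1238]), np.float64(168.1))
```

View pics/w3.png

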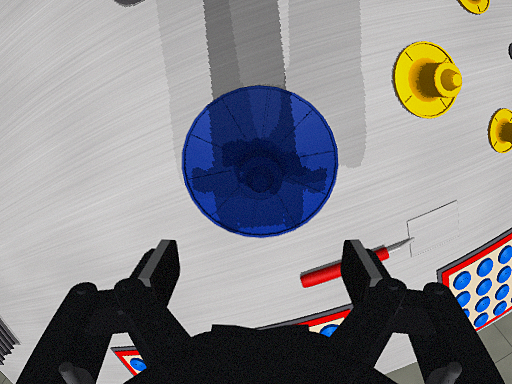

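The navy tray sits seated and level at (260,160), with its centre at (0.684,-0.125). Teal is next.

Emit:
step_arm --pt "15 20 -25 0 0 0 85" --pt "40 52 -25 0 0 0 85" --pt "69 90 -25 0 0 0 85" --pt "98 128 -25 0 0 0 85" --pt "127 166 -25 0 0 0 85" --pt "156 204 -25 0 0 0 85" --pt "185 242 -25 0 0 0 85" --pt "214 280 -25 0 0 0 85"

```text
clock: 10.35
tcp_pos: [0.5755, 0.2121, 0.2272]
orientation: [-0.54, -3.092, 0.003]
contact_force: [1.0, 1.0, -0.7]
grip_width: 0.0849
gripper_force: 0.0
```

Emit:
step_arm --pt "29 38 0 0 0 0 85" --pt "58 76 0 0 0 0 85" --pt "87 114 10 0 0 0 85" --pt "110 145 30 0 0 0 85" --pt "125 163 60 0 0 0 85" --pt "130 170 70 0 0 0 85" --pt "130 170 70 0 0 0 85" --pt "130 170 70 0 0 0 85"

```text
clock: 11.15
tcp_pos: [0.5142, 0.4126, 0.1595]
orientation: [0.544, 3.093, -0.002]
contact_force: [-0.0, -1.0, 0.6]
grip_width: 0.0847
gripper_force: 0.0
```

```bash
python3 look.py w4
python3 - <<'E'
import pickle
from h import *
f=pickle.load(open("w4.pkl","rb"))
print(rim(f,(255,168),(75,90,30),(99,255,255),.008))
E
python3 go.py "(.513,.415,.0175)"
```

```text
(array([0.5133, 0.4167]), np.float64(133.5))
t 11.2 tcp [0.5148 0.4126 0.1603] zax [ 1.6e-03 -4.0e-04 -1.0e+00] q [-0.93  0.53  0.22  1.67 -0.14  0.96  0.56] F [0.4 0.3 1. ] w 0.0848
[0.513  0.415  0.0175] [  2.8   1.6 142.8]
```

Emit:
step_arm --pt "2 1 45 0 0 0 85" --pt "3 2 85 0 0 0 85" --pt "3 2 115 0 0 0 85" --pt "3 2 133 0 0 0 85" --pt "3 2 141 0 0 0 85" --pt "3 2 141 0 0 0 85" --pt "3 2 141 0 0 0 85" --pt "3 2 141 0 0 0 85"

```text
clock: 12.0
tcp_pos: [0.5119, 0.4184, 0.0201]
orientation: [0.54, 3.093, 0.004]
contact_force: [0.7, -1.1, -0.3]
grip_width: 0.0852
gripper_force: 0.0
```

Emit:
step_arm --pt "0 0 0 0 0 0 40" --pt "0 0 0 0 0 0 36" --pt "0 0 0 0 0 0 36" --pt "0 0 0 0 0 0 36" --pt "0 0 0 0 0 0 36" --pt "0 0 0 0 0 0 36" --pt "0 0 0 0 0 0 36" --grip_force 60

```text
clock: 12.7
tcp_pos: [0.5111, 0.4179, 0.0189]
orientation: [0.54, 3.094, 0.001]
contact_force: [-0.9, 0.4, 5.3]
grip_width: 0.0405
gripper_force: 60.7
```

```bash
python3 go.py "(.684,-.125,.19)"
```

```text
t 12.7 tcp [0.5111 0.4179 0.0189] zax [ 5.e-04  6.e-04 -1.e+00] q [-0.91  0.7   0.18  1.74 -0.18  0.71  0.59] F [-0.9  0.4  5.3] w 0.0405
[ 0.684 -0.125  0.19 ] [-346.7 -452.  -171.3]
```

Emit:
step_arm --pt "0 0 -5 0 0 0 36" --pt "0 0 -20 0 0 0 36" --pt "0 0 -50 0 0 0 36" --pt "0 0 -90 0 0 0 36" --pt "0 0 -130 0 0 0 36" --pt "-12 -15 -150 0 0 0 36" --pt "-34 -44 -155 0 0 0 36" --pt "-62 -80 -155 0 0 0 36"

```text
clock: 13.5
tcp_pos: [0.542, 0.323, 0.1758]
orientation: [0.534, 3.094, 0.006]
contact_force: [1.3, -0.5, -2.0]
grip_width: 0.0401
gripper_force: 60.8
```

Emit:
step_arm --pt "-29 -38 0 0 0 0 36" --pt "-58 -76 0 0 0 0 36" --pt "-87 -114 0 0 0 0 36" --pt "-116 -152 0 0 0 0 36" --pt "-145 -190 0 0 0 0 36" --pt "-174 -228 0 0 0 0 36" --pt "-203 -266 0 0 0 0 36" --pt "-230 -301 0 0 0 0 36"

```text
clock: 14.3
tcp_pos: [0.6565, -0.0424, 0.1742]
orientation: [0.542, 3.094, -0.0]
contact_force: [0.2, 0.5, -1.2]
grip_width: 0.0402
gripper_force: 60.8
```

Emit:
step_arm --pt "-22 -30 0 0 0 0 36" --pt "-40 -53 0 0 0 0 36" --pt "-50 -66 0 0 0 0 36" --pt "-50 -68 0 0 0 0 36" --pt "-50 -68 0 0 0 0 36" --pt "-50 -68 0 0 0 0 36"

```text
clock: 14.9
tcp_pos: [0.6802, -0.1178, 0.1732]
orientation: [-0.536, -3.095, -0.003]
contact_force: [0.3, 0.9, -2.0]
grip_width: 0.0399
gripper_force: 60.8
```

```bash
python3 go.py "(.6815,-.124,.13)"
python3 - <<'E'
from bench import r
from h import *
f=r.grab_frame("wrist");o=r.get_obs()
m=cv2.inRange(cv2.cvtColor(f["image"],cv2.COLOR_RGB2HSV),(75,90,20),(99,255,255))
c=max(cv2.findContours(m,cv2.RETR_EXTERNAL,cv2.CHAIN_APPROX_NONE)[0],key=len).reshape(-1,2);c=c[(c[:,1]<250)]
q=fplane(f,c,o["tcp_pos"][2]-.019+.008);a=least_squares(lambda a:np.hypot(*(q-a[:2]).T)-a[2],[*q.mean(0),.085],loss="soft_l1",f_scale=.0005).x;print(a.round(4),np.hypot(*(q-a[:2]).T).std())
E
```

```text
t 14.9 tcp [ 0.6802 -0.1178  0.1732] zax [-6.0e-04  1.7e-03 -1.0e+00] q [-0.13  0.57  0.32  1.58 -0.2   1.02  1.47] F [ 0.3  0.9 -2. ] w 0.0399
[ 0.6815 -0.124   0.13  ] [-3.4 -5.4 43.2]
[ 0.6652 -0.1108  0.0511] 0.012235998876250237
```

Emit:
step_arm --pt "-2 -3 5 0 0 0 36" --pt "-3 -5 20 0 0 0 36" --pt "-3 -5 33 0 0 0 36" --pt "-3 -5 40 0 0 0 36" --pt "-3 -5 42 0 0 0 36" --pt "-3 -5 42 0 0 0 36" --pt "-3 -5 42 0 0 0 36"

```text
clock: 15.65
tcp_pos: [0.6818, -0.1265, 0.1317]
orientation: [0.54, 3.094, 0.0]
contact_force: [-1.2, 0.6, -1.7]
grip_width: 0.0401
gripper_force: 60.8
```

```bash
python3 go.py "(.6815,-.124,.1115)"; python3 look.py w5
```

```text
t 15.65 tcp [ 0.6818 -0.1265  0.1317] zax [ 7.e-04 -1.e-04 -1.e+00] q [-0.11  0.62  0.3   1.61 -0.22  0.95  1.49] F [-1.2  0.6 -1.7] w 0.0401
[ 0.6815 -0.124   0.1115] [ 1.2  2.3 20.2]
```

View pics/w5.png

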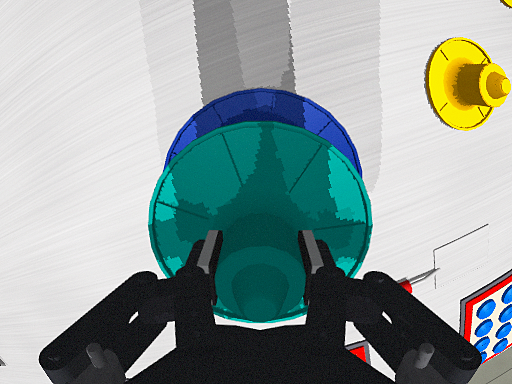

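Teal is held level, with its rim at about (260,222), over the navy tray at (263,150). I'll lower it.

Emit:
step_arm --pt "1 2 4 0 0 0 36" --pt "1 2 8 0 0 0 36" --pt "1 2 12 0 0 0 36" --pt "1 2 16 0 0 0 36" --pt "1 2 18.5 0 0 0 36" --pt "1 2 19.5 0 0 0 36" --pt "1 2 19.5 0 0 0 36" --pt "1 2 19.5 0 0 0 36"

```text
clock: 16.5
tcp_pos: [0.6813, -0.1243, 0.1119]
orientation: [0.541, 3.094, -0.0]
contact_force: [-0.4, -0.2, -1.4]
grip_width: 0.0401
gripper_force: 60.8
```

Emit:
step_arm --pt "0 0 0.5 0 0 0 36" --pt "0 0 1 0 0 0 36" --pt "0 0 1 0 0 0 36"

```text
clock: 16.8
tcp_pos: [0.6812, -0.1242, 0.1108]
orientation: [0.54, 3.095, 0.0]
contact_force: [-0.9, -0.7, -1.4]
grip_width: 0.04
gripper_force: 60.8
```

Emit:
step_arm --pt "0 0 0.5 0 0 0 36" --pt "0 0 1 0 0 0 36" --pt "0 0 1 0 0 0 36"

```text
clock: 17.1
tcp_pos: [0.6813, -0.1242, 0.1099]
orientation: [0.54, 3.095, 0.0]
contact_force: [-0.2, 0.8, -0.2]
grip_width: 0.0401
gripper_force: 61.0
```

Emit:
step_arm --pt "0 0 0.4 0 0 0 36" --pt "0 0 0.7 0 0 0 36" --pt "0 0 0.7 0 0 0 36"

```text
clock: 17.4
tcp_pos: [0.6814, -0.1243, 0.1099]
orientation: [0.54, 3.094, 0.0]
contact_force: [-2.1, 0.4, 4.7]
grip_width: 0.0399
gripper_force: 61.0
```

Teal made contact at the expected height. I'll release it and rise.

Emit:
step_arm --pt "0 0 0 0 0 0 50" --pt "0 0 0 0 0 0 65" --pt "0 0 0 0 0 0 80" --pt "0 0 0 0 0 0 85" --pt "0 0 0 0 0 0 85"

```text
clock: 17.9
tcp_pos: [0.6812, -0.1242, 0.109]
orientation: [-0.541, -3.095, -0.0]
contact_force: [-0.5, 0.4, -0.1]
grip_width: 0.0848
gripper_force: 0.0
```

Emit:
step_arm --pt "0 0 -15 0 0 0 85" --pt "0 0 -50 0 0 0 85" --pt "0 0 -95 0 0 0 85" --pt "0 0 -130 0 0 0 85" --pt "0 0 -140 0 0 0 85" --pt "0 0 -140 0 0 0 85"

```text
clock: 18.5
tcp_pos: [0.6824, -0.1246, 0.2522]
orientation: [0.54, 3.09, 0.001]
contact_force: [-0.0, -0.2, -0.2]
grip_width: 0.085
gripper_force: 0.0
```

```bash
python3 look.py w6;python3 go.py "(.656,.111,.23)" "(.656,.111,.16)"
python3 - <<'E'
import pickle
from h import *
f=pickle.load(open("w6.pkl","rb"))
print(rim(f,(255,168),(75,90,20),(99,255,255),.099),rim(f,(430,50),(20,120,50),(35,255,255),.009))
E
```

```text
t 18.55 tcp [ 0.6813 -0.1243  0.2499] zax [ 1.3e-03  1.0e-04 -1.0e+00] q [-0.14  0.51  0.34  1.51 -0.18  1.16  1.46] F [-0.6  0.5 -0.4] w 0.085
[0.656 0.111 0.23 ] [103.6 212.7  19.9]
[0.656 0.111 0.16 ] [103.7 212.7  89.9]
(array([ 0.6842, -0.1236]), np.float64(133.5)) (array([0.6564, 0.1115]), np.float64(98.7))
```

View pics/w6.png

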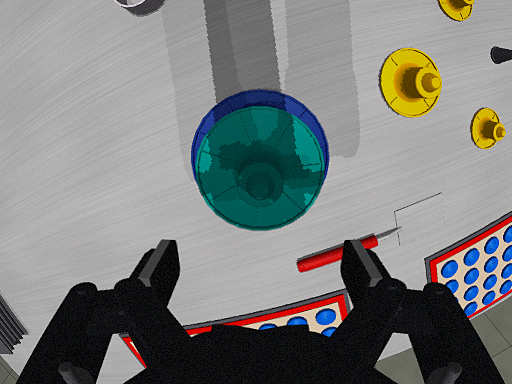

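Teal is seated: its centre matches navy within 1 mm, rim at (260,165). Yellow (410,82) measures 98.7 mm at (0.656,0.111).

Emit:
step_arm --pt "17 35 0 0 0 0 85" --pt "37 76 0 0 0 0 85" --pt "57 117 5 0 0 0 85" --pt "77 158 20 0 0 0 85" --pt "94 194 45 0 0 0 85" --pt "103 212 80 0 0 0 85" --pt "103 212 100 0 0 0 85" --pt "103 212 100 0 0 0 85"

```text
clock: 19.35
tcp_pos: [0.6522, 0.1108, 0.1436]
orientation: [-0.536, -3.086, 0.006]
contact_force: [0.4, -0.5, -0.4]
grip_width: 0.0848
gripper_force: 0.0
```

Emit:
step_arm --pt "0 0 0 0 0 0 85" --pt "0 0 0 0 0 0 85" --pt "0 0 0 0 0 0 85"

```text
clock: 19.65
tcp_pos: [0.6571, 0.1093, 0.1505]
orientation: [0.542, 3.092, 0.001]
contact_force: [0.2, -0.7, 1.3]
grip_width: 0.0854
gripper_force: 0.0
```

```bash
python3 go.py "(.656,.111,.0185)"
```

```text
t 19.65 tcp [0.6571 0.1093 0.1505] zax [ 2.2e-03  3.0e-04 -1.0e+00] q [-0.45  0.55  0.27  1.67 -0.17  0.95  1.11] F [ 0.2 -0.7  1.3] w 0.0854
[0.656  0.111  0.0185] [  1.9   1.1 132. ]
```

Emit:
step_arm --pt "0 0 45 0 0 0 85" --pt "0 0 80 0 0 0 85" --pt "0 0 108 0 0 0 85" --pt "0 0 124 0 0 0 85" --pt "0 0 131 0 0 0 85" --pt "0 0 131 0 0 0 85" --pt "0 0 131 0 0 0 85" --pt "0 0 131 0 0 0 85"

```text
clock: 20.45
tcp_pos: [0.6574, 0.1103, 0.0198]
orientation: [0.54, 3.092, 0.002]
contact_force: [-0.5, -1.3, -0.1]
grip_width: 0.0851
gripper_force: 0.0
```

Emit:
step_arm --pt "0 0 0 0 0 0 40" --pt "0 0 0 0 0 0 36" --pt "0 0 0 0 0 0 36" --pt "0 0 0 0 0 0 36" --pt "0 0 0 0 0 0 36" --pt "0 0 0 0 0 0 36" --pt "0 0 0 0 0 0 36" --grip_force 50

```text
clock: 21.15
tcp_pos: [0.6565, 0.1102, 0.0186]
orientation: [0.54, 3.094, 0.001]
contact_force: [-1.3, 0.9, 5.3]
grip_width: 0.0401
gripper_force: 50.5
```

```bash
python3 go.py "(.684,-.125,.22)"
```

```text
t 21.15 tcp [0.6565 0.1102 0.0186] zax [ 6.e-04  3.e-04 -1.e+00] q [-0.42  0.72  0.22  1.73 -0.22  0.72  1.15] F [-1.3  0.9  5.3] w 0.0401
[ 0.684 -0.125  0.22 ] [-105.7 -211.9 -201.4]
```

Emit:
step_arm --pt "0 0 -5 0 0 0 36" --pt "0 0 -20 0 0 0 36" --pt "0 0 -50 0 0 0 36" --pt "0 0 -90 0 0 0 36" --pt "0 0 -130 0 0 0 36" --pt "0 0 -170 0 0 0 36" --pt "0 0 -195 0 0 0 36" --pt "-5 -10 -200 0 0 0 36"

```text
clock: 21.95
tcp_pos: [0.6592, 0.1011, 0.2229]
orientation: [0.535, 3.09, 0.007]
contact_force: [0.5, -0.2, -1.6]
grip_width: 0.04
gripper_force: 50.6
```

Emit:
step_arm --pt "-15 -30 0 0 0 0 36" --pt "-35 -70 0 0 0 0 36" --pt "-55 -110 0 0 0 0 36" --pt "-75 -150 0 0 0 0 36" --pt "-92 -184 0 0 0 0 36" --pt "-100 -200 0 0 0 0 36" --pt "-101 -202 0 0 0 0 36" --pt "-101 -202 0 0 0 0 36"

```text
clock: 22.75
tcp_pos: [0.6836, -0.1244, 0.2173]
orientation: [-0.54, -3.093, -0.001]
contact_force: [0.1, 0.4, -1.4]
grip_width: 0.0402
gripper_force: 50.7
```

Emit:
step_arm --pt "0 0 0 0 0 0 36" --pt "0 0 10 0 0 0 36" --pt "0 0 22 0 0 0 36" --pt "0 0 30 0 0 0 36" --pt "0 0 33 0 0 0 36" --pt "0 0 33 0 0 0 36" --pt "0 0 33 0 0 0 36"

```text
clock: 23.45
tcp_pos: [0.6842, -0.1254, 0.1852]
orientation: [0.541, 3.094, -0.0]
contact_force: [-0.5, -0.4, -1.8]
grip_width: 0.0402
gripper_force: 50.7
```

```bash
python3 go.py "(.684,-.125,.166)"; python3 look.py w7
```

```text
t 23.45 tcp [ 0.6842 -0.1254  0.1852] zax [ 3.e-04 -1.e-04 -1.e+00] q [-0.13  0.57  0.32  1.56 -0.2   1.04  1.47] F [-0.5 -0.4 -1.8] w 0.0402
[ 0.684 -0.125  0.166] [ 0.3  0.3 19.2]
```

View pics/w7.png

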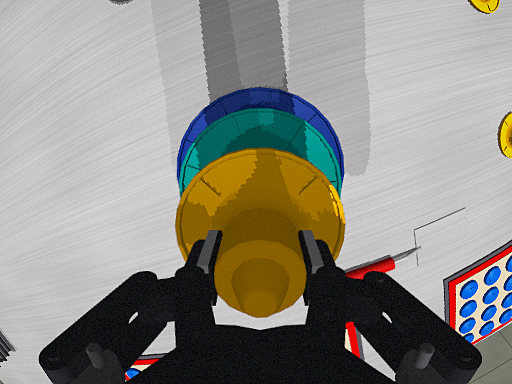

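Yellow is held level at (260,225), above teal. I'll lower it.

Emit:
step_arm --pt "0 0 4 0 0 0 36" --pt "0 0 8 0 0 0 36" --pt "0 0 12 0 0 0 36" --pt "0 0 16 0 0 0 36" --pt "0 0 18 0 0 0 36" --pt "0 0 19 0 0 0 36" --pt "0 0 19 0 0 0 36" --pt "0 0 19 0 0 0 36"

```text
clock: 24.3
tcp_pos: [0.6841, -0.1253, 0.1662]
orientation: [0.541, 3.094, 0.0]
contact_force: [-0.2, -0.5, -0.7]
grip_width: 0.0403
gripper_force: 50.7
```

Emit:
step_arm --pt "0 0 0.5 0 0 0 36" --pt "0 0 1 0 0 0 36" --pt "0 0 1 0 0 0 36"

```text
clock: 24.6
tcp_pos: [0.684, -0.1253, 0.1651]
orientation: [-0.54, -3.095, -0.0]
contact_force: [-1.0, 0.7, -1.1]
grip_width: 0.0402
gripper_force: 50.7
```

Emit:
step_arm --pt "0 0 0.4 0 0 0 36" --pt "0 0 0.8 0 0 0 36" --pt "0 0 0.8 0 0 0 36"

```text
clock: 24.9
tcp_pos: [0.6841, -0.1253, 0.1646]
orientation: [0.541, 3.094, 0.0]
contact_force: [-1.4, 1.3, 1.2]
grip_width: 0.0402
gripper_force: 50.7
```

Emit:
step_arm --pt "0 0 0.4 0 0 0 36" --pt "0 0 0.6 0 0 0 36" --pt "0 0 0.6 0 0 0 36"

```text
clock: 25.2
tcp_pos: [0.6844, -0.1254, 0.1646]
orientation: [0.54, 3.094, 0.0]
contact_force: [-0.7, 1.3, 5.2]
grip_width: 0.04
gripper_force: 50.7
```

Emit:
step_arm --pt "0 0 0 0 0 0 50" --pt "0 0 0 0 0 0 65" --pt "0 0 0 0 0 0 80" --pt "0 0 0 0 0 0 85" --pt "0 0 0 0 0 0 85"

```text
clock: 25.7
tcp_pos: [0.6839, -0.1252, 0.1635]
orientation: [-0.541, -3.094, 0.0]
contact_force: [-0.3, -0.4, -0.0]
grip_width: 0.0852
gripper_force: 0.0
```

Emit:
step_arm --pt "0 0 -15 0 0 0 85" --pt "0 0 -50 0 0 0 85" --pt "0 0 -90 0 0 0 85" --pt "0 0 -110 0 0 0 85" --pt "0 0 -115 0 0 0 85" --pt "0 0 -115 0 0 0 85"

```text
clock: 26.3
tcp_pos: [0.6843, -0.1254, 0.2799]
orientation: [0.54, 3.093, 0.0]
contact_force: [0.9, -0.2, -0.4]
grip_width: 0.0846
gripper_force: 0.0
```

```bash
python3 look.py w8;python3 go.py "(.454,.0195,.16)"
python3 - <<'E'
import pickle
from h import *
f=pickle.load(open("w8.pkl","rb"))
print(rim(f,(255,168),(20,100,30),(35,255,255),.155))
E
```

```text
t 26.35 tcp [ 0.6837 -0.1251  0.2783] zax [-6.e-04  3.e-04 -1.e+00] q [-0.14  0.49  0.35  1.46 -0.17  1.22  1.45] F [ 0.4  0.4 -0.6] w 0.085
[0.454  0.0195 0.16  ] [265.   58.2 118.5]
(array([ 0.6842, -0.1236]), np.float64(98.2))
```

View pics/w8.png

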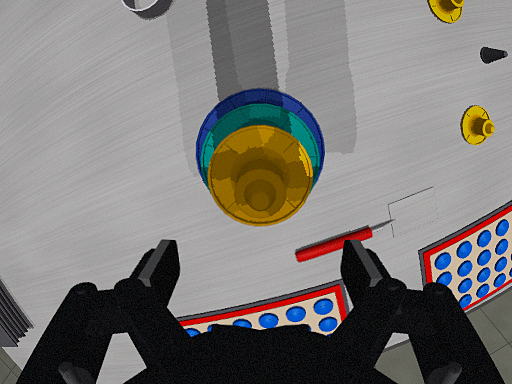

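Yellow is seated, concentric with the tower, rim at (260,175). Next is the finial.

Emit:
step_arm --pt "20 4 0 0 0 0 85" --pt "60 13 0 0 0 0 85" --pt "105 23 0 0 0 0 85" --pt "150 33 15 0 0 0 85" --pt "195 43 40 0 0 0 85" --pt "235 52 75 0 0 0 85" --pt "260 57 105 0 0 0 85" --pt "265 58 118 0 0 0 85"

```text
clock: 27.15
tcp_pos: [0.4477, 0.0206, 0.1566]
orientation: [-0.534, -3.087, 0.004]
contact_force: [0.6, -0.8, 0.4]
grip_width: 0.0851
gripper_force: 0.0
```

Emit:
step_arm --pt "0 0 0 0 0 0 85" --pt "0 0 0 0 0 0 85" --pt "0 0 0 0 0 0 85" --pt "0 0 0 0 0 0 85"

```text
clock: 27.55
tcp_pos: [0.4556, 0.0188, 0.1614]
orientation: [0.542, 3.093, 0.001]
contact_force: [0.1, 0.2, -1.3]
grip_width: 0.0851
gripper_force: 0.0
```

```bash
python3 look.py w9;python3 go.py "(.454,.0195,.022)"
python3 - <<'E'
import pickle
from h import *
f=pickle.load(open("w9.pkl","rb"))
print(rim(f,(255,168),(0,120,50),(12,255,255),.004))
E
```

```text
t 27.6 tcp [0.4554 0.0188 0.1613] zax [ 1.5e-03  2.0e-04 -1.0e+00] q [-0.41  0.21  0.27  2.15 -0.08  0.79  1.13] F [ 0.6  0.8 -0. ] w 0.085
[0.454  0.0195 0.022 ] [1.700e+00 1.000e-01 1.393e+02]
(array([0.4536, 0.0204]), np.float64(60.6))
```

View pics/w9.png

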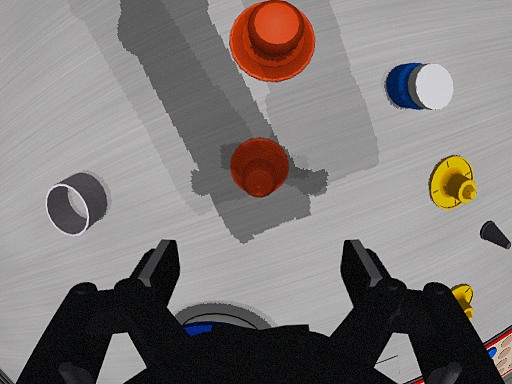

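The small finial sits at (258,167), with the fingers clear of the ring cutter and jar. I'll descend.

Emit:
step_arm --pt "0.5 0 45 0 0 0 85" --pt "1 0 85 0 0 0 85" --pt "1 0 115 0 0 0 85" --pt "1 0 132 0 0 0 85" --pt "1 0 139 0 0 0 85" --pt "1 0 139 0 0 0 85" --pt "1 0 139 0 0 0 85" --pt "1 0 139 0 0 0 85"

```text
clock: 28.4
tcp_pos: [0.4544, 0.0196, 0.0228]
orientation: [0.54, 3.093, 0.001]
contact_force: [0.8, 0.7, 0.2]
grip_width: 0.085
gripper_force: 0.0
```

Emit:
step_arm --pt "0 0 0 0 0 0 40" --pt "0 0 0 0 0 0 26" --pt "0 0 0 0 0 0 26" --pt "0 0 0 0 0 0 26" --pt "0 0 0 0 0 0 26" --pt "0 0 0 0 0 0 26" --pt "0 0 0 0 0 0 26" --pt "0 0 0 0 0 0 26" --grip_force 40

```text
clock: 29.2
tcp_pos: [0.4535, 0.0195, 0.022]
orientation: [0.541, 3.095, 0.0]
contact_force: [-0.9, 0.7, 5.3]
grip_width: 0.0307
gripper_force: 37.5
```

```bash
python3 go.py "(.684,-.125,.28)"
```

```text
t 29.2 tcp [0.4535 0.0195 0.022 ] zax [ 1.e-04  2.e-04 -1.e+00] q [-0.34  0.47  0.19  2.23 -0.2   0.46  1.23] F [-0.9  0.7  5.3] w 0.0307
[ 0.684 -0.125  0.28 ] [-265.9  -57.7 -258. ]
```

Emit:
step_arm --pt "0 0 -5 0 0 0 26" --pt "0 0 -20 0 0 0 26" --pt "0 0 -55 0 0 0 26" --pt "0 0 -95 0 0 0 26" --pt "0 0 -135 0 0 0 26" --pt "0 0 -175 0 0 0 26" --pt "0 0 -215 0 0 0 26" --pt "-10 -2 -245 0 0 0 26"

```text
clock: 30.0
tcp_pos: [0.4616, 0.0145, 0.2693]
orientation: [0.539, 3.094, 0.002]
contact_force: [-0.4, 0.1, -1.5]
grip_width: 0.0304
gripper_force: 37.8
```

Emit:
step_arm --pt "-25 -5 0 0 0 0 26" --pt "-65 -14 0 0 0 0 26" --pt "-105 -23 0 0 0 0 26" --pt "-145 -32 0 0 0 0 26" --pt "-185 -41 0 0 0 0 26" --pt "-220 -48 0 0 0 0 26" --pt "-245 -54 0 0 0 0 26" --pt "-256 -56 0 0 0 0 26"

```text
clock: 30.8
tcp_pos: [0.6848, -0.1271, 0.2659]
orientation: [-0.543, -3.094, 0.002]
contact_force: [-0.4, -0.2, -0.7]
grip_width: 0.0308
gripper_force: 37.8
```

Emit:
step_arm --pt "0 0 0 0 0 0 26" --pt "0 0 0 0 0 0 26" --pt "0 0 5 0 0 0 26" --pt "0 0 15 0 0 0 26" --pt "0 0 23 0 0 0 26" --pt "0 0 24 0 0 0 26" --pt "0 0 24 0 0 0 26" --pt "0 0 24 0 0 0 26"

```text
clock: 31.6
tcp_pos: [0.6841, -0.1253, 0.2429]
orientation: [0.541, 3.094, -0.0]
contact_force: [0.7, 0.2, -0.2]
grip_width: 0.0307
gripper_force: 37.8
```

```bash
python3 go.py "(.684,-.125,.2235)"; python3 look.py w10
```

```text
t 31.6 tcp [ 0.6841 -0.1253  0.2429] zax [ 3.e-04 -1.e-04 -1.e+00] q [-0.17  0.52  0.38  1.51 -0.21  1.15  1.48] F [ 0.7  0.2 -0.2] w 0.0307
[ 0.684  -0.125   0.2235] [ 0.2  0.3 19.4]
```

View pics/w10.png

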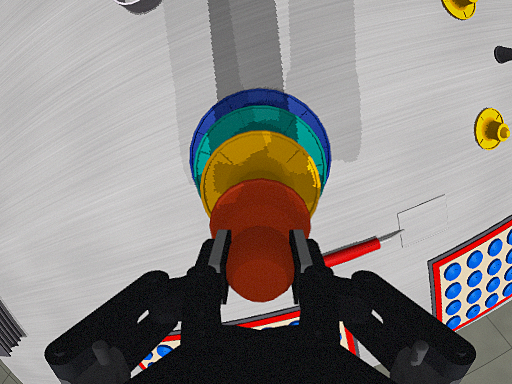

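The finial is held level at (260,230), centred over the tower. I'll lower it.

Emit:
step_arm --pt "0 0 4 0 0 0 26" --pt "0 0 8 0 0 0 26" --pt "0 0 12 0 0 0 26" --pt "0 0 16 0 0 0 26" --pt "0 0 18 0 0 0 26" --pt "0 0 19 0 0 0 26" --pt "0 0 19 0 0 0 26" --pt "0 0 19 0 0 0 26"

```text
clock: 32.45
tcp_pos: [0.6841, -0.1253, 0.2238]
orientation: [0.541, 3.095, 0.0]
contact_force: [0.3, 0.9, -0.7]
grip_width: 0.0306
gripper_force: 37.8
```

Emit:
step_arm --pt "0 0 0.5 0 0 0 26" --pt "0 0 1 0 0 0 26" --pt "0 0 1 0 0 0 26"

```text
clock: 32.75
tcp_pos: [0.6842, -0.1254, 0.2232]
orientation: [0.54, 3.094, 0.0]
contact_force: [-0.1, 1.1, 2.1]
grip_width: 0.0309
gripper_force: 38.2
```

Contact at 0.2232 m, as expected. I'll release it and retreat.

Emit:
step_arm --pt "0 0 0 0 0 0 40" --pt "0 0 0 0 0 0 60" --pt "0 0 0 0 0 0 80" --pt "0 0 0 0 0 0 85" --pt "0 0 0 0 0 0 85" --pt "0 0 0 0 0 0 85"

```text
clock: 33.35
tcp_pos: [0.684, -0.1253, 0.2226]
orientation: [-0.541, -3.095, 0.0]
contact_force: [0.0, 1.6, -1.2]
grip_width: 0.085
gripper_force: 0.0
```

Emit:
step_arm --pt "0 0 -15 0 0 0 85" --pt "0 0 -45 0 0 0 85" --pt "0 0 -75 0 0 0 85" --pt "0 0 -100 0 0 0 85" --pt "0 0 -110 0 0 0 85" --pt "0 0 -110 0 0 0 85" --pt "0 0 -110 0 0 0 85" --pt "0 0 -110 0 0 0 85"

```text
clock: 34.15
tcp_pos: [0.6833, -0.125, 0.3309]
orientation: [-0.54, -3.092, 0.0]
contact_force: [0.1, 0.0, -0.5]
grip_width: 0.0854
gripper_force: 0.0
```

```bash
python3 go.py
python3 - <<'E'
from bench import r
import cv2
f=r.grab_frame("scene");cv2.imwrite("pics/s2.png",cv2.resize(f["image"][60:330,20:400,::-1],None,fx=2,fy=2))
E
```

```text
t 34.15 tcp [ 0.6833 -0.125   0.3309] zax [-2.8e-03  4.0e-04 -1.0e+00] q [-0.18  0.47  0.4   1.39 -0.18  1.32  1.46] F [ 0.1  0.  -0.5] w 0.0854
```

View pics/s2.png

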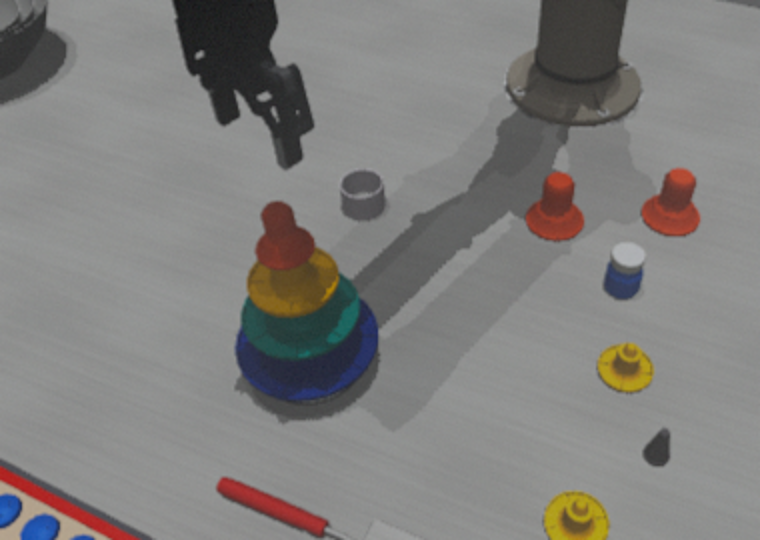

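The tower stands complete: finial at (285,235), yellow (293,280), teal (300,315), navy (307,348). The gripper is clear and the bystanders look undisturbed.

```bash
python3 -c "
from bench import r
print(r.hand_in())"
```

```text
the job is handed in; nothing more can be done
None
```

The tower is built on the foot in order (navy, teal, yellow, coral finial) and handed in at about 34 s; the last picture shows it standing complete, but the hand-in gave no verdict.

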